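Press the stoppers home along a row of sample tubes

TASK

The rack of sample tubes is about to go on the shaker, and the stoppers of one row still stand up out of their tubes. Starting with the red stopper of the blank, work along that row to its other end with closed fingertips, touching down on each stopper in turn and pressing it gently straight down until its head sits fully home on the tube rim. Only press: do not pull a stopper out or lift the rack, keep the rack where it stands, and leave the screw-capped tubes and everything else on the bench alone.

Things in the scene. Friction and masses are not known exactly. Their poses are not given: they have to be found in the camera images.
- board: Blue board, fixed, 325 (x) by 530 (y) by 15 mm; origin: centre of its underside, on the bench. The rack stands on it.
- rack: Orange rack, loose, about 0.6 kg, 92 (x) by 186 (y) mm, top plate 72 mm high; origin: centre of its underside, z up. Five stoppered tubes, fixed in it, stand at x = -20, y = 68 (red), 34, 0, -34, -68 mm: 22 mm in diameter, rims 108 mm above its underside. The row at x = 20 mm has three loose screw-capped tubes (tops 104 mm up) and two empty holes. Never to be lifted.
- top1 (a point): Centre of the top of the red stopper of the blank, at one end of the row. Push-in stopper with a flat round head 25 mm in diameter and 10 mm high over an 18 mm plug; heads are 34 mm apart centre to centre. Seated, this point is 118 mm above the rack's underside; at the start it stands 4 to 9 mm higher.
- top2 (a point): Centre of the top of the white stopper number 2 counting from the red one. Push-in stopper with a flat round head 25 mm in diameter and 10 mm high over an 18 mm plug; heads are 34 mm apart centre to centre. Seated, this point is 118 mm above the rack's underside; at the start it stands 4 to 9 mm higher.
- top3 (a point): Centre of the top of the white stopper number 3 counting from the red one. Push-in stopper with a flat round head 25 mm in diameter and 10 mm high over an 18 mm plug; heads are 34 mm apart centre to centre. Seated, this point is 118 mm above the rack's underside; at the start it stands 4 to 9 mm higher.
- top4 (a point): Centre of the top of the white stopper number 4 counting from the red one. Push-in stopper with a flat round head 25 mm in diameter and 10 mm high over an 18 mm plug; heads are 34 mm apart centre to centre. Seated, this point is 118 mm above the rack's underside; at the start it stands 4 to 9 mm higher.
- top5 (a point): Centre of the top of the white stopper number 5 counting from the red one, at the other end of the row. Push-in stopper with a flat round head 25 mm in diameter and 10 mm high over an 18 mm plug; heads are 34 mm apart centre to centre. Seated, this point is 118 mm above the rack's underside; at the start it stands 4 to 9 mm higher.
- stopper1 (a joint): Gap in m between the head of stopper 1 (red) and the rim of its tube: 0 fully home, 0.004 to 0.009 at the start, 0.016 at most. It slides straight up or down in the tube against about 4 N of friction, stays where it is left, and stops hard at 0.
- stopper2 (a joint): Gap in m between the head of stopper 2 (white) and the rim of its tube: 0 fully home, 0.004 to 0.009 at the start, 0.016 at most. It slides straight up or down in the tube against about 4 N of friction, stays where it is left, and stops hard at 0.
- stopper3 (a joint): Gap in m between the head of stopper 3 (white) and the rim of its tube: 0 fully home, 0.004 to 0.009 at the start, 0.016 at most. It slides straight up or down in the tube against about 4 N of friction, stays where it is left, and stops hard at 0.
- stopper4 (a joint): Gap in m between the head of stopper 4 (white) and the rim of its tube: 0 fully home, 0.004 to 0.009 at the start, 0.016 at most. It slides straight up or down in the tube against about 4 N of friction, stays where it is left, and stops hard at 0.
- stopper5 (a joint): Gap in m between the head of stopper 5 (white) and the rim of its tube: 0 fully home, 0.004 to 0.009 at the start, 0.016 at most. It slides straight up or down in the tube against about 4 N of friction, stays where it is left, and stops hard at 0.
- tube_a: Closed tube with a green screw cap, 22 mm in diameter, 96 mm tall, cap 25 mm, loose in a hole of the rack's other row; origin: centre of its underside, z up. Leave it alone.
- tube_b: Closed tube with a green screw cap, 22 mm in diameter, 96 mm tall, cap 25 mm, loose in a hole of the rack's other row; origin: centre of its underside, z up. Leave it alone.
- tube_c: Closed tube with a yellow screw cap, 22 mm in diameter, 96 mm tall, cap 25 mm, loose in a hole of the rack's other row; origin: centre of its underside, z up. Leave it alone.
- apple: Green apple, 74 mm in diameter, 66 mm tall, on the board; origin: centre of its underside. Leave it alone.
- beaker: Small clear glass beaker, 68 mm in diameter, 75 mm tall, on the board; origin: centre of its underside. Leave it alone.
- dish: Covered pale Petri dish, 92 mm in diameter, 15 mm tall, on the board; origin: centre of its underside. Leave it alone.
- reagent: Amber reagent bottle with black cap, 60 mm in diameter, 135 mm tall, on the bench to the robot's right; origin: centre of its underside. Leave it alone.
- tweezers: Steel tweezers, 140 mm long, lying along their x on the bench to the robot's right; origin: centre of their underside. Leave them alone.

How it is judged:
By the outcome, as a careful person would: the job done as asked, in the order asked, and still so for the second after the job is handed in, with the robot touching nothing.
It also fails if it takes over 45 s, if anything falls off the work surface, if the arm or the gripper's body presses on something with over 40 N, if the wrist force passes 120 N, or if a joint passes its speed limit or range.

ROBOT

A 6-joint arm with a two-finger parallel gripper is mounted at the origin on the work surface. World frame = base frame: x ahead of the robot, y to its left, z up, the work surface at z = 0. Lengths are in m, angles in degrees, forces in N, time in s.
With the tool pointing down it reaches from about 0.3 to 0.75 m from the base axis. Payload 8.5 kg.
Tool frame: the origin (TCP) lies on the centre line of the jaws, within the pads' length; the fingertips stand 22 mm ahead of it and the grasp point (between the pads) lies 3 mm ahead of it; z points along the fingers, y is the line along which they close (so a half turn about z gives the same grasp; the last joint's range is limited). The gripper opens to 85 mm and grips with 20 to 120 N. Pads are 22 mm wide; open, the fingers measure 114 mm over their backs; the gripper's body (76 mm by 85 mm) begins 54 mm behind the grasp point. The pads swing forward as they close: fully open they stand 13 mm farther back than shut.
Start: joints at [64.727, 21.807, 74.336, -0, 83.858, -12.336], TCP at [0.123, 0.536, 0.253] pointing down, gripper open.
Joint ranges: [-178.18, 178.18], [-50.72, 133.34], [12.68, 142.11], [-81.47, 261.47], [9.98, 163.14], [-165.26, 165.26]. Speed limits (degrees/s): [136.94, 136.94, 180, 180, 180, 180].

INTERFACE

Orientations are given as a 3x3 rotation matrix whose columns are the frame's x, y, z axes.
In Python, from station import telemetry, imaging, order gives the robot as it stands.
- The arm moves only by the tool jog_arm, never from a script. Its arguments are lists of equal length, an entry for each row: "delta_rot": the turn, a rotation vector about the tool's x, y, z in degrees, a list of three; "linear": the shift along the tool's x, y, z in m, a list of three; "grip": the opening in per cent of the stroke, from 0 (shut) to 100 (fully open). A call has 1 to 20 rows; each row shifts and turns the commanded pose from where the row before left it, along the tool's axes as they then stand; what a row does not reach is not made up. A row lasts 1/10 s, in which the tool goes at most 50 mm and 8.59 degrees, less where a joint would pass 70% of its speed; a pose out of reach is approached as far as the arm can. A call is refused whole if a number of a shift passes 0.05 or a number of a turn 8.59, either way. A call with a gripper value outside its range is refused whole. The fingers move at their own pace and stop on an object; "squeeze" is the grip in N (left out, the last holds). Time passes only in rows, so rows that do not move let the fingers close. It gives the time, the measured TCP pose, the force, the opening and the grip force at its end, in the units of the state.
- telemetry.observe(): the state, without advancing time (a new reading comes with each control period).
- imaging.grab_frame(name): name is "scene" or "top" or "wrist"; returns a dict with "pixels" (400x640x3 uint8, blue, green, red), "depth" (400x640 float32, m along the optical axis (not along the pixel's ray), 0 where there is no reading), "K" (3x3 intrinsics, pixels), "k1" (the pictures are not rectified: a ray, as slopes to the right and down, at radius r is drawn at 1 + k1 r^2 times it, then the intrinsics apply), "cam_to_world" (4x4, takes a point from camera to world coordinates); the wrist camera has in their place "tool_from_camera" (4x4, takes a point from camera to tool coordinates, whose origin is the TCP and whose axes are the flange's). Camera axes: x right, y up, looking along -z (the intrinsics and any distortion apply to the point x, -y, -z); pixel columns grow to the right and rows downward; lengths in m; the calibration is good to about 2 mm. A picture is of the moment at which its call begins: read the wrist's pose just before it.
- order.sign_off(): hands the job in; it is judged then, once.
Trained networks look in a picture, given as the dict that the camera call returned (one of the last four; its "shot" number tells which), for a name from the list of things; names that differ only in an ending like _2 or _b are one class to them, and where a whole thing is asked for, a point or a joint stands for the part that bears it (a point fixed in the world has none). Each returns a list of dicts, best first, with "conf" (0 to 1); they miss things now and then, are a little off and sometimes report something else, mostly with a low value. They report only what shows in the picture. A call takes as long as a camera call.
- imaging.recognise(query, picture): "pixel" ([row, column] in pixels, amid what is visible of it).
- imaging.spot_point(query, picture): "pixel" ([row, column] in pixels: a listed point, or the origin of a listed thing).
The state is a dict: "t": time; "joints": joint angles; "dq": joint speeds; "joint_torque": joint torques, N m; "tcp_pos": TCP position; "tcp_rot": TCP orientation; "ft_force": force on the tool from outside, world axes, zero at the start; "torque": the same for the moment, N m; "width": finger opening in m; "grasp_force": force on a finger pad.
Only numpy, scipy, OpenCV 4.12 (cv2) and the standard library are available. Lean on these libraries where they do the work, as an engineer would, in place of code of your own. Each camera call takes 0.05 s, during which the arm holds its last target. There are 200 camera calls.

## Working session

There is one attempt and no reset: what is moved stays moved. The work goes in short steps, Python scripts to look and compute and a tool call to move; the robot and the scene stay as the last step left them, time stands still between calls to the robot, and variables do not carry over. Pictures are saved under pics/ and viewed, at most 10 in all, crops included, and the job is handed in when it is done.

Besides the shell and the picture viewer there is one more tool, called after ">>>" by a JSON object that holds its "name" and its "arguments", one argument or row to a line. jog_arm: Moves the arm, as the interface text tells. Its arguments: {"type":"object","properties":{"delta_rot":{"type":"array"},"linear":{"type":"array"},"grip":{"type":"array"},"squeeze":{"type":"number"}},"required":["delta_rot","linear","grip"]}

```bash
mkdir -p pics; cat > h.py <<'E'
import numpy as np, cv2
from station import telemetry, imaging, order
def world(p,px,T=None,d=None):
    r,c=px; K=p["K"]
    if d is None:
        w=p["depth"][int(r)-2:int(r)+3,int(c)-2:int(c)+3]; w=w[w>0]; d=np.median(w)
    u=np.array([(c-K[0][2])/K[0][0],(r-K[1][2])/K[1][1]]); s=u.copy()
    for _ in range(20): s=u/(1+p["k1"]*(s@s))
    q=np.array([s[0]*d,-s[1]*d,-d,1])
    M=np.array(p["cam_to_world"]) if T is None else T@np.array(p["tool_from_camera"])
    return (M@q)[:3]
def T(s):
    M=np.eye(4); M[:3,:3]=s["tcp_rot"]; M[:3,3]=s["tcp_pos"]; return M
E
python3 - <<'E'
from h import *
s=telemetry.observe(); print(s["t"],s["tcp_pos"],s["tcp_rot"],s["ft_force"])
for n in ["top","scene"]:
    p=imaging.grab_frame(n); cv2.imwrite(f"pics/{n}.png",p["pixels"])
    for q in ["top1","top2","top3","top4","top5","rack"]:
        for f in imaging.spot_point(q,p)[:2]:
            print(n,q,np.round(f["pixel"]),round(f["conf"],2),np.round(world(p,f["pixel"]),4))
E
```

```text
0.0 [0.12303434 0.5357844  0.25271483] [[-9.74610463e-01  2.23906385e-01 -6.13589526e-04]
 [ 2.23907028e-01  9.74609586e-01 -1.34074082e-03]
 [ 2.97809803e-04 -1.44408704e-03 -9.99998913e-01]] [-0.40773562 -0.34842512 -0.29640442]
top top1 [178. 287.] 0.63 [0.6007 0.0391 0.1434]
top top1 [176. 295.] 0.53 [0.6057 0.017  0.1393]
top top2 [178. 287.] 0.63 [0.6007 0.0391 0.1434]
top top2 [176. 295.] 0.53 [0.6057 0.017  0.1393]
top top3 [178. 287.] 0.63 [0.6007 0.0391 0.1434]
top top3 [176. 295.] 0.53 [0.6057 0.017  0.1393]
top top4 [178. 287.] 0.63 [0.6007 0.0391 0.1434]
top top4 [176. 295.] 0.53 [0.6057 0.017  0.1393]
top top5 [178. 287.] 0.63 [0.6007 0.0391 0.1434]
top top5 [176. 295.] 0.53 [0.6057 0.017  0.1393]
top rack [193. 288.] 0.78 [0.5628 0.0367 0.1199]
top rack [179. 284.] 0.63 [0.5976 0.0473 0.1432]
scene top1 [200. 342.] 0.63 [ 0.6147 -0.025   0.1414]
scene top1 [164. 372.] 0.62 [0.6034 0.1074 0.1385]
scene top2 [200. 342.] 0.63 [ 0.6147 -0.025   0.1414]
scene top2 [164. 372.] 0.62 [0.6034 0.1074 0.1385]
scene top3 [200. 342.] 0.63 [ 0.6147 -0.025   0.1414]
scene top3 [164. 372.] 0.62 [0.6034 0.1074 0.1385]
scene top4 [200. 342.] 0.63 [ 0.6147 -0.025   0.1414]
scene top4 [164. 372.] 0.62 [0.6034 0.1074 0.1385]
scene top5 [200. 342.] 0.63 [ 0.6147 -0.025   0.1414]
scene top5 [164. 372.] 0.62 [0.6034 0.1074 0.1385]
scene rack [206. 343.] 0.95 [ 0.6232 -0.0309  0.1351]
```

```bash
python3 - <<'E'
import cv2
a=cv2.imread("pics/top.png")[110:260,200:400];b=cv2.imread("pics/scene.png")[100:300,240:460]
cv2.imwrite("pics/c1.png",cv2.resize(a,None,fx=4,fy=4,interpolation=2))
cv2.imwrite("pics/c2.png",cv2.resize(b,None,fx=3,fy=3,interpolation=2)[:600])
E
```

```text
(no output)
```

View pics/c1.png

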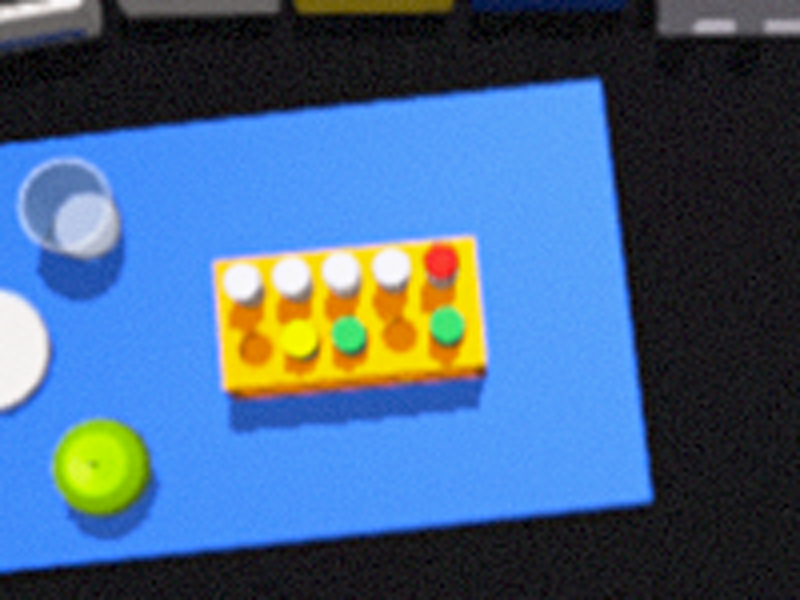

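View pics/c2.png

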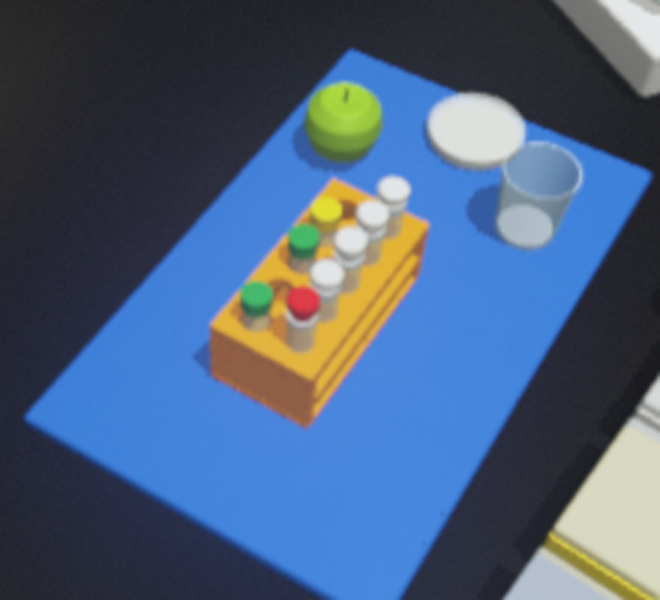

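The red stopper is at top-image pixel (175, 310), the robot's right-hand (-y) end of the row. The whites run left from it to about (181, 261), and the capped tubes are in the row nearer the robot. Nothing stands in the way.

```bash
cat >> h.py <<'E'
def heads(p,M,lo=.130,hi=.150):
    """centroids of red/white blobs at stopper-top height -> world xyz"""
    b=p["pixels"]; hsv=cv2.cvtColor(b,cv2.COLOR_BGR2HSV)
    red=((hsv[...,0]<8)|(hsv[...,0]>172))&(hsv[...,1]>140)&(hsv[...,2]>90)
    wh=(hsv[...,1]<60)&(hsv[...,2]>130)
    K=p["K"]; d=p["depth"]; r,c=np.mgrid[:d.shape[0],:d.shape[1]]
    u=np.stack([(c-K[0][2])/K[0][0],(r-K[1][2])/K[1][1]]); s=u.copy()
    for _ in range(15): s=u/(1+p["k1"]*(s**2).sum(0))
    P=np.stack([s[0]*d,-s[1]*d,-d,np.ones_like(d)],-1)@M.T
    out=[]
    for nm,m in (("red",red),("white",wh)):
        m=(m&(d>0)&(P[...,2]>lo)&(P[...,2]<hi)).astype(np.uint8)
        n,l,st,ce=cv2.connectedComponentsWithStats(m)
        for i in range(1,n):
            if st[i,4]>20:
                Q=P[l==i]; out.append((nm,int(st[i,4]),np.round(ce[i],1),np.round(np.r_[Q[:,:2].mean(0),np.median(Q[:,2])],4)))
    return out
E
python3 - <<'E'
from h import *
for n in ["top","scene"]:
    p=imaging.grab_frame(n)
    for o in heads(p,np.array(p["cam_to_world"])): print(n,*o)
p=imaging.grab_frame("wrist"); print(np.round(p["tool_from_camera"],3),p["K"])
E
```

```text
top red 48 [309.9 175.4] [ 0.6065 -0.0229  0.1447]
top white 2457 [162.4  75.7] [0.9078 0.4036 0.1325]
top white 78 [ 92. 121.] [0.7759 0.6054 0.1357]
top white 70 [528.8 129.7] [ 0.7381 -0.6456  0.1314]
top white 38 [541.1 131.3] [ 0.7338 -0.6826  0.131 ]
top white 219 [486.8 162.2] [ 0.6431 -0.5137  0.1315]
top white 65 [284.9 177.2] [0.6023 0.0447 0.1433]
top white 60 [297.5 176.2] [0.6054 0.0108 0.1394]
top white 65 [272.4 178.4] [0.5994 0.0786 0.1422]
top white 65 [260.1 179.9] [0.5962 0.1123 0.1396]
top white 959 [544.2 209.3] [ 0.5101 -0.6721  0.1317]
top white 47 [496.7 191. ] [ 0.5618 -0.537   0.1314]
scene red 28 [529.7  86.6] [0.7823 0.6052 0.1464]
scene red 81 [340.6 200.2] [ 0.612  -0.0267  0.142 ]
scene white 100 [528.1  90.4] [0.7833 0.6048 0.135 ]
scene white 3059 [547.3 158.7] [0.9142 0.3884 0.1316]
scene white 271 [363.5 172.5] [0.6038 0.0734 0.1395]
scene white 93 [348.8 191.6] [0.6095 0.0077 0.1371]
[[ 0.001  0.957  0.291  0.074]
 [ 1.    -0.001  0.    -0.001]
 [ 0.     0.291 -0.957 -0.122]
 [ 0.     0.     0.     1.   ]] [[333.17318832   0.         314.19130599]
 [  0.         333.17318832 204.17101319]
 [  0.           0.           1.        ]]
```

>>> {"name": "jog_arm", "arguments": {
  "delta_rot": [
    [0,0,8.07],
    [0,0,8.07],
    [0,0,8.07],
    [0,0,8.07],
    [0,0,8.07],
    [0,0,8.07],
    [0,0,8.07],
    [0,0,8.07],
    [0,0,8.07],
    [0,0,0],
    [0,0,0],
    [0,0,0],
    [0,0,0],
    [0,0,0],
    [0,0,0],
    [0,0,0],
    [0,0,0],
    [0,0,0],
    [0,0,0],
    [0,0,0]
  ],
  "linear": [
    [0,0,0],
    [0,0,0],
    [0,0,0],
    [0,0,0],
    [0,0,0],
    [0,0,0],
    [0,0,0],
    [0,0,0],
    [0,0,0],
    [-0.033,0.0275,0],
    [-0.033,0.0275,0],
    [-0.033,0.0275,0],
    [-0.033,0.0275,0],
    [-0.033,0.0275,0],
    [-0.033,0.0275,0],
    [-0.033,0.0275,0],
    [-0.033,0.0275,0],
    [-0.033,0.0275,0],
    [-0.033,0.0275,0],
    [-0.033,0.0275,0]
  ],
  "grip": [0,0,0,0,0,0,0,0,0,0,0,0,0,0,0,0,0,0,0,0]
}}

```text
t: 2.85
tcp_pos: [0.4538, 0.196, 0.2535]
tcp_rot: [[-0.077, 0.997, 0.0], [0.997, 0.077, 0.0], [0.0, 0.0, -1.0]]
ft_force: [0.2, 1.0, -0.3]
width: 0.0001
grasp_force: 0.0
```

>>> {"name": "jog_arm", "arguments": {
  "delta_rot": [
    [0,0,0],
    [0,0,0],
    [0,0,0],
    [0,0,0],
    [0,0,0],
    [0,0,0],
    [0,0,0],
    [0,0,0]
  ],
  "linear": [
    [-0.033,0.0275,0],
    [-0.033,0.0275,0],
    [-0.033,0.0275,0],
    [-0.033,0.0275,0],
    [-0.033,0.0275,0],
    [0,0,0],
    [0,0,0],
    [0,0,0]
  ],
  "grip": [0,0,0,0,0,0,0,0]
}}

```text
t: 3.65
tcp_pos: [0.6021, 0.0444, 0.2534]
tcp_rot: [[-0.078, 0.997, -0.0], [0.997, 0.078, 0.0], [0.0, -0.0, -1.0]]
ft_force: [0.2, -0.6, -0.2]
width: 0.0002
grasp_force: 0.0
```

```bash
python3 - <<'E'
from h import *
s=telemetry.observe(); print(s["t"],s["tcp_pos"],np.round(s["tcp_rot"],4),s["ft_force"],s["width"],s["joints"])
p=imaging.grab_frame("wrist"); cv2.imwrite("pics/w1.png",p["pixels"])
for o in heads(p,T(s)@np.array(p["tool_from_camera"]),.125,.155): print(*o)
E
```

```text
3.65 [0.60208116 0.04435398 0.25344122] [[-7.80e-02  9.97e-01 -2.00e-04]
 [ 9.97e-01  7.80e-02  2.00e-04]
 [ 3.00e-04 -2.00e-04 -1.00e+00]] [ 0.18831726 -0.64181753 -0.21475817] 0.00021854552751427635 [-7.01446954e+00  2.72982550e+01  6.52413241e+01  1.17275335e-02
  8.74748819e+01 -1.14884083e+01]
white 998 [314.1 112.8] [0.5966 0.1112 0.1383]
white 939 [314.7 161.5] [0.5996 0.078  0.1412]
white 905 [315.1 206.9] [0.6026 0.0447 0.1426]
white 467 [315.5 240.6] [0.6052 0.016  0.138 ]
```

View pics/w1.png

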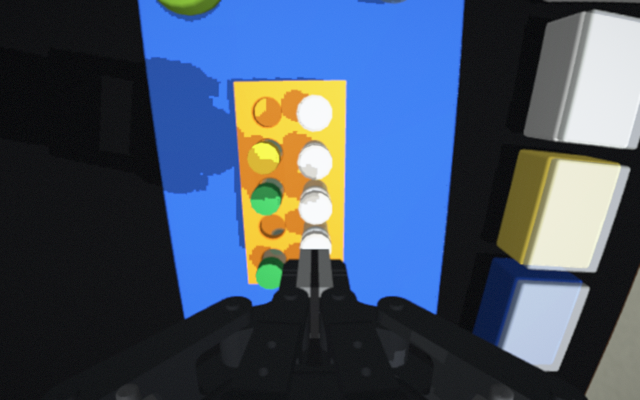

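The white heads 5, 4 and 3 are at rows 113, 161 and 207, all near column 315. Number 2 is half hidden at row 240, and the red one is behind the fingers. This agrees with the top camera, and the row runs along tool x. Next I'll hover over red and press slowly.

>>> {"name": "jog_arm", "arguments": {
  "delta_rot": [
    [0,0,0],
    [0,0,0],
    [0,0,0],
    [0,0,0],
    [0,0,0],
    [0,0,0],
    [0,0,0],
    [0,0,0],
    [0,0,0],
    [0,0,0],
    [0,0,0],
    [0,0,0],
    [0,0,0],
    [0,0,0],
    [0,0,0]
  ],
  "linear": [
    [-0.034,0,0],
    [-0.034,0,0],
    [0,0,0],
    [0,0,0.03],
    [0,0,0.03],
    [0,0,0.02],
    [0,0,0],
    [0,0,0.002],
    [0,0,0.002],
    [0,0,0.001],
    [0,0,0.001],
    [0,0,0.001],
    [0,0,0.001],
    [0,0,0.001],
    [0,0,0]
  ],
  "grip": [0,0,0,0,0,0,0,0,0,0,0,0,0,0,0]
}}

```text
t: 5.2
tcp_pos: [0.6078, -0.0242, 0.1642]
tcp_rot: [[-0.077, 0.997, -0.0], [0.997, 0.077, 0.0], [0.0, -0.0, -1.0]]
ft_force: [-0.3, 0.2, 0.2]
width: 0.0001
grasp_force: 0.0
```

>>> {"name": "jog_arm", "arguments": {
  "delta_rot": [
    [0,0,0],
    [0,0,0],
    [0,0,0],
    [0,0,0]
  ],
  "linear": [
    [0,0,0.001],
    [0,0,0.001],
    [0,0,0.001],
    [0,0,0.001]
  ],
  "grip": [0,0,0,0]
}}

```text
t: 5.6
tcp_pos: [0.6079, -0.0242, 0.1606]
tcp_rot: [[-0.077, 0.997, 0.001], [0.997, 0.077, -0.0], [-0.0, 0.001, -1.0]]
ft_force: [-1.4, 0.8, 3.4]
width: -0.0001
grasp_force: 2.1
```

```bash
python3 - <<'E'
from h import *
p=imaging.grab_frame("scene"); cv2.imwrite("pics/s2.png",cv2.resize(p["pixels"][140:260,280:420],None,fx=5,fy=5,interpolation=2))
E
```

```text
(no output)
```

View pics/s2.png

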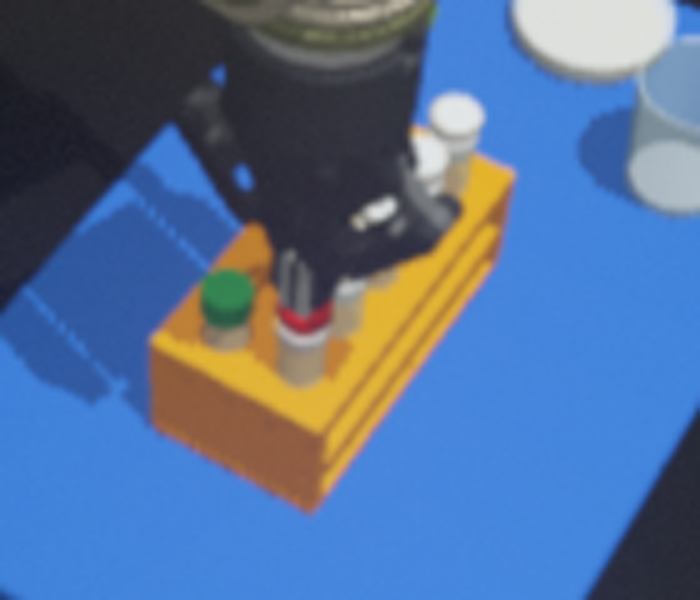

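The fingertips sit centred on the red head, around (310, 315) in the crop, with 3.4 N of contact. I'll press on.

>>> {"name": "jog_arm", "arguments": {
  "delta_rot": [
    [0,0,0],
    [0,0,0],
    [0,0,0],
    [0,0,0],
    [0,0,0]
  ],
  "linear": [
    [0,0,0.001],
    [0,0,0.001],
    [0,0,0.001],
    [0,0,0.001],
    [0,0,0.001]
  ],
  "grip": [0,0,0,0,0]
}}

```text
t: 6.15
tcp_pos: [0.6079, -0.0242, 0.1552]
tcp_rot: [[-0.077, 0.997, 0.0], [0.997, 0.077, -0.0], [-0.0, 0.0, -1.0]]
ft_force: [-0.5, 0.1, 3.8]
width: 0.0003
grasp_force: 2.1
```

>>> {"name": "jog_arm", "arguments": {
  "delta_rot": [
    [0,0,0],
    [0,0,0]
  ],
  "linear": [
    [0,0,0.001],
    [0,0,0]
  ],
  "grip": [0,0]
}}

```text
t: 6.35
tcp_pos: [0.608, -0.0242, 0.155]
tcp_rot: [[-0.077, 0.997, 0.001], [0.997, 0.077, -0.0], [-0.0, 0.001, -1.0]]
ft_force: [-1.5, 0.5, 9.6]
width: 0.0002
grasp_force: 4.5
```

>>> {"name": "jog_arm", "arguments": {
  "delta_rot": [
    [0,0,0],
    [0,0,0]
  ],
  "linear": [
    [0,0,0.0005],
    [0,0,0]
  ],
  "grip": [0,0]
}}

```text
t: 6.55
tcp_pos: [0.608, -0.0242, 0.155]
tcp_rot: [[-0.077, 0.997, 0.001], [0.997, 0.077, -0.0], [-0.001, 0.001, -1.0]]
ft_force: [-3.3, 0.1, 11.9]
width: -0.0002
grasp_force: 6.0
```

>>> {"name": "jog_arm", "arguments": {
  "delta_rot": [
    [0,0,0],
    [0,0,0],
    [0,0,0],
    [0,0,0],
    [0,0,0],
    [0,0,0],
    [0,0,0],
    [0,0,0],
    [0,0,0],
    [0,0,0],
    [0,0,0],
    [0,0,0],
    [0,0,0],
    [0,0,0],
    [0,0,0],
    [0,0,0],
    [0,0,0],
    [0,0,0]
  ],
  "linear": [
    [0,0,-0.01],
    [0,0,-0.01],
    [0.017,0,0],
    [0.017,-0.0005,0],
    [0,0,0],
    [0,0,0.004],
    [0,0,0.003],
    [0,0,0.001],
    [0,0,0.001],
    [0,0,0.001],
    [0,0,0.001],
    [0,0,0.001],
    [0,0,0.001],
    [0,0,0.001],
    [0,0,0.001],
    [0,0,0.001],
    [0,0,0.001],
    [0,0,0.001]
  ],
  "grip": [0,0,0,0,0,0,0,0,0,0,0,0,0,0,0,0,0,0]
}}

```text
t: 8.35
tcp_pos: [0.6048, 0.0097, 0.156]
tcp_rot: [[-0.077, 0.997, 0.0], [0.997, 0.077, -0.0], [-0.0, 0.0, -1.0]]
ft_force: [-1.7, 0.5, 4.7]
width: -0.0001
grasp_force: 2.1
```

>>> {"name": "jog_arm", "arguments": {
  "delta_rot": [
    [0,0,0],
    [0,0,0]
  ],
  "linear": [
    [0,0,0.001],
    [0,0,0]
  ],
  "grip": [0,0]
}}

```text
t: 8.55
tcp_pos: [0.6048, 0.0097, 0.155]
tcp_rot: [[-0.077, 0.997, 0.0], [0.997, 0.077, -0.0], [-0.0, 0.0, -1.0]]
ft_force: [-1.3, 0.8, 5.3]
width: -0.0002
grasp_force: 2.7
```

>>> {"name": "jog_arm", "arguments": {
  "delta_rot": [
    [0,0,0],
    [0,0,0]
  ],
  "linear": [
    [0,0,0.001],
    [0,0,0]
  ],
  "grip": [0,0]
}}

```text
t: 8.75
tcp_pos: [0.6049, 0.0097, 0.155]
tcp_rot: [[-0.077, 0.997, 0.001], [0.997, 0.077, -0.0], [-0.0, 0.001, -1.0]]
ft_force: [-4.0, -0.1, 11.8]
width: 0.0003
grasp_force: 5.8
```

Number 2 is home: hard stop at TCP z 0.155 and 11.8 N. The same cycle will do number 3.

>>> {"name": "jog_arm", "arguments": {
  "delta_rot": [
    [0,0,0],
    [0,0,0],
    [0,0,0],
    [0,0,0],
    [0,0,0],
    [0,0,0],
    [0,0,0],
    [0,0,0],
    [0,0,0],
    [0,0,0],
    [0,0,0],
    [0,0,0],
    [0,0,0],
    [0,0,0],
    [0,0,0],
    [0,0,0],
    [0,0,0],
    [0,0,0],
    [0,0,0]
  ],
  "linear": [
    [0,0,-0.01],
    [0,0,-0.01],
    [0.017,0,0],
    [0.017,0,0],
    [0,0,0],
    [0,0,0.004],
    [0,0,0.003],
    [0,0,0.001],
    [0,0,0.001],
    [0,0,0.001],
    [0,0,0.001],
    [0,0,0.001],
    [0,0,0.001],
    [0,0,0.001],
    [0,0,0.001],
    [0,0,0.001],
    [0,0,0.001],
    [0,0,0.001],
    [0,0,0.001]
  ],
  "grip": [0,0,0,0,0,0,0,0,0,0,0,0,0,0,0,0,0,0,0]
}}

```text
t: 10.65
tcp_pos: [0.6023, 0.0434, 0.155]
tcp_rot: [[-0.077, 0.997, 0.001], [0.997, 0.077, -0.0], [-0.0, 0.0, -1.0]]
ft_force: [-3.5, -2.9, 13.1]
width: -0.0002
grasp_force: 6.6
```

>>> {"name": "jog_arm", "arguments": {
  "delta_rot": [
    [0,0,0],
    [0,0,0]
  ],
  "linear": [
    [0,0,0.001],
    [0,0,0]
  ],
  "grip": [0,0]
}}

```text
t: 10.85
tcp_pos: [0.6023, 0.0434, 0.155]
tcp_rot: [[-0.077, 0.997, 0.001], [0.997, 0.077, -0.001], [-0.001, 0.001, -1.0]]
ft_force: [-3.5, -3.7, 12.7]
width: 0.0002
grasp_force: 5.9
```

>>> {"name": "jog_arm", "arguments": {
  "delta_rot": [
    [0,0,0],
    [0,0,0],
    [0,0,0],
    [0,0,0],
    [0,0,0],
    [0,0,0],
    [0,0,0],
    [0,0,0],
    [0,0,0],
    [0,0,0],
    [0,0,0],
    [0,0,0],
    [0,0,0],
    [0,0,0],
    [0,0,0],
    [0,0,0],
    [0,0,0],
    [0,0,0],
    [0,0,0]
  ],
  "linear": [
    [0,0,-0.01],
    [0,0,-0.01],
    [0.017,0,0],
    [0.017,0,0],
    [0,0,0],
    [0,0,0.004],
    [0,0,0.003],
    [0,0,0.001],
    [0,0,0.001],
    [0,0,0.001],
    [0,0,0.001],
    [0,0,0.001],
    [0,0,0.001],
    [0,0,0.001],
    [0,0,0.001],
    [0,0,0.001],
    [0,0,0.001],
    [0,0,0.001],
    [0,0,0.001]
  ],
  "grip": [0,0,0,0,0,0,0,0,0,0,0,0,0,0,0,0,0,0,0]
}}

```text
t: 12.75
tcp_pos: [0.5996, 0.0774, 0.155]
tcp_rot: [[-0.077, 0.997, 0.0], [0.997, 0.077, -0.0], [-0.0, 0.0, -1.0]]
ft_force: [-2.9, -1.3, 13.6]
width: -0.0001
grasp_force: 6.6
```

>>> {"name": "jog_arm", "arguments": {
  "delta_rot": [
    [0,0,0],
    [0,0,0]
  ],
  "linear": [
    [0,0,0.0005],
    [0,0,0]
  ],
  "grip": [0,0]
}}

```text
t: 12.95
tcp_pos: [0.5996, 0.0774, 0.155]
tcp_rot: [[-0.077, 0.997, 0.001], [0.997, 0.077, -0.0], [-0.0, 0.001, -1.0]]
ft_force: [-1.8, -2.0, 8.8]
width: 0.0001
grasp_force: 4.5
```

>>> {"name": "jog_arm", "arguments": {
  "delta_rot": [
    [0,0,0],
    [0,0,0],
    [0,0,0],
    [0,0,0],
    [0,0,0],
    [0,0,0],
    [0,0,0],
    [0,0,0],
    [0,0,0],
    [0,0,0],
    [0,0,0],
    [0,0,0],
    [0,0,0],
    [0,0,0],
    [0,0,0],
    [0,0,0],
    [0,0,0],
    [0,0,0],
    [0,0,0]
  ],
  "linear": [
    [0,0,-0.01],
    [0,0,-0.01],
    [0.017,0,0],
    [0.017,0,0],
    [0,0,0],
    [0,0,0.004],
    [0,0,0.003],
    [0,0,0.001],
    [0,0,0.001],
    [0,0,0.001],
    [0,0,0.001],
    [0,0,0.001],
    [0,0,0.001],
    [0,0,0.001],
    [0,0,0.001],
    [0,0,0.001],
    [0,0,0.001],
    [0,0,0.001],
    [0,0,0.001]
  ],
  "grip": [0,0,0,0,0,0,0,0,0,0,0,0,0,0,0,0,0,0,0]
}}

```text
t: 14.85
tcp_pos: [0.5969, 0.1114, 0.1555]
tcp_rot: [[-0.077, 0.997, 0.0], [0.997, 0.077, -0.0], [-0.0, 0.0, -1.0]]
ft_force: [-1.5, 0.4, 4.2]
width: 0.0001
grasp_force: 2.1
```

>>> {"name": "jog_arm", "arguments": {
  "delta_rot": [
    [0,0,0],
    [0,0,0]
  ],
  "linear": [
    [0,0,0.0005],
    [0,0,0]
  ],
  "grip": [0,0]
}}

```text
t: 15.05
tcp_pos: [0.5969, 0.1114, 0.1551]
tcp_rot: [[-0.077, 0.997, 0.0], [0.997, 0.077, -0.0], [-0.0, 0.0, -1.0]]
ft_force: [-1.1, 0.1, 5.7]
width: -0.0003
grasp_force: 2.7
```

>>> {"name": "jog_arm", "arguments": {
  "delta_rot": [
    [0,0,0],
    [0,0,0],
    [0,0,0]
  ],
  "linear": [
    [0,0,0.0005],
    [0,0,0.0005],
    [0,0,0]
  ],
  "grip": [0,0,0]
}}

```text
t: 15.35
tcp_pos: [0.597, 0.1114, 0.155]
tcp_rot: [[-0.077, 0.997, 0.001], [0.997, 0.077, -0.0], [-0.0, 0.001, -1.0]]
ft_force: [-4.7, -0.7, 11.1]
width: 0.0003
grasp_force: 5.8
```

>>> {"name": "jog_arm", "arguments": {
  "delta_rot": [
    [0,0,0],
    [0,0,0],
    [0,0,0],
    [0,0,0],
    [0,0,0],
    [0,0,0],
    [0,0,0],
    [0,0,0],
    [0,0,0]
  ],
  "linear": [
    [0,0,-0.01],
    [0,0,-0.03],
    [0,0,-0.04],
    [0,0,-0.04],
    [-0.04,0,0],
    [-0.04,0,0],
    [-0.04,0,0],
    [-0.04,0,0],
    [0,0,0]
  ],
  "grip": [0,0,0,0,0,0,0,0,0]
}}

```text
t: 16.25
tcp_pos: [0.6095, -0.0526, 0.2733]
tcp_rot: [[-0.072, 0.997, -0.001], [0.997, 0.072, -0.001], [-0.001, -0.001, -1.0]]
ft_force: [-0.0, 0.2, -1.0]
width: 0.0001
grasp_force: 0.0
```

```bash
python3 - <<'E'
from h import *
s=telemetry.observe(); print(s["t"],s["tcp_pos"])
p=imaging.grab_frame("wrist"); cv2.imwrite("pics/w2.png",p["pixels"])
for o in heads(p,T(s)@np.array(p["tool_from_camera"]),.12,.155): print(*o)
p=imaging.grab_frame("scene"); cv2.imwrite("pics/s3.png",cv2.resize(p["pixels"][110:260,260:440],None,fx=4,fy=4,interpolation=2))
E
```

```text
16.25 [ 0.60947298 -0.05256911  0.27326591]
red 698 [315.8 161.2] [ 0.6084 -0.0233  0.134 ]
white 1003 [313.8  23.1] [0.5996 0.0763 0.1339]
white 889 [314.6  71.7] [0.6026 0.0431 0.134 ]
white 807 [315.3 118.2] [0.6057 0.0096 0.134 ]
```

View pics/w2.png

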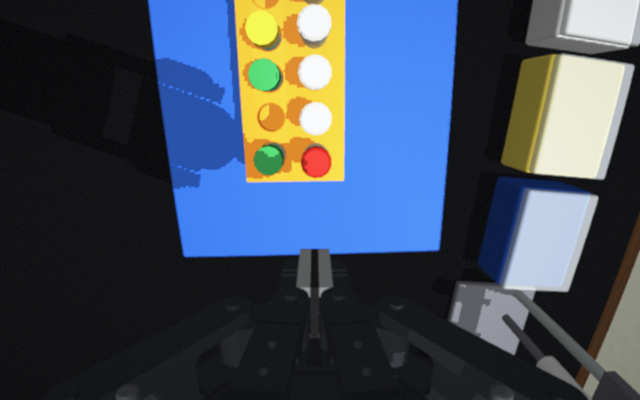

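View pics/s3.png

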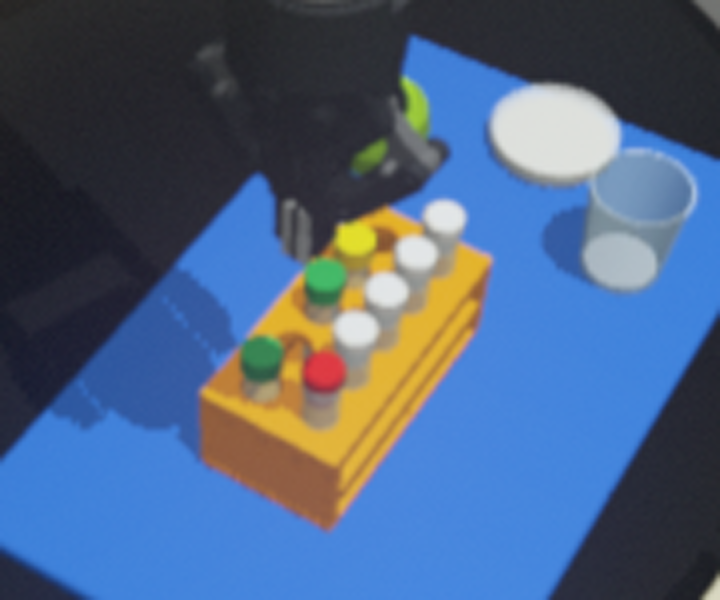

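The wrist view has red at (161, 316) and whites at rows 118, 72 and 23, all with tops at z 0.134. The scene view shows all five heads seated, and the rack has not moved. Number 5 also met its hard stop at TCP z 0.155. The robot is clear, so I'm handing in.

```bash
python3 -c "
from station import order; print(order.sign_off())"
```

```text
the job is handed in; nothing more can be done
None
```

I pressed all five stoppers home in order, starting from the red one; each met its hard stop at 13.6 N or less, the rack stayed where it stood, and the job is handed in.

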